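# Line up the pump drive tang with its slots

## Task

Turn the drive tang of the green-painted oil pump until it lines up with the two slots in that pump's green rim, so that a drive coupling could drop straight on, then let go of it. Leave the blue pump's tang as it stands.

Things in the scene. Friction and masses are not known exactly. Their poses are not given: they have to be found in the camera images.
- green_tang (a point): Steel drive tang: upright flat bar 50 mm long, 16 thick, 48 tall, top painted green and 94 mm above the bench, on a round hub (60 mm across) that turns about a vertical axis with slight friction (0.08 N m) and stays where left. Point: on the axis, 76 mm above the bench; grip the 16 mm thickness here. x along the tang's length, y across its thickness, z up. Its ends are alike.
- green_slots (a point): Centre of the same pump's green rim (35 to 54 mm from the axis), on the turning axis, at the rim's top face 46 mm above the bench. Two gaps in the rim, black-floored, about 22 mm wide, lie opposite one another along +x and -x; z up. Lined up = tang's length along this x, either way round. The pump (124 mm square base) is bolted down.
- blue_tang_end (a point): One end of the tang of the other pump, of the same make but painted blue on rim and tang top: 76 mm above the bench, 25 mm out from that pump's turning axis. x points along that tang away from the axis, z up. To be left as it is.

How it is judged (in metres and radians):
At the end, for the whole second after the job is handed in: The green pump's tang lies along its two slots, either way round, to within 0.2 rad (about 11 degrees), let go and at rest; the end of the blue pump's tang is within 8 mm of where it began (angle between the x axis of green_tang and the x axis of green_slots, either way round below 0.2 rad and distance of blue_tang_end from where it was at the start of the episode below 0.008 m); the robot touches nothing.
It fails at once if the blue pump's tang is turned (its end moves more than 8 mm) (distance of blue_tang_end from where it was at the start of the episode above 0.008 m).
It also fails if it takes over 32 s, if anything falls off the work surface, if the arm or the gripper's body presses on something with over 40 N, if the wrist force passes 120 N, or if a joint passes its speed limit or range.

## Robot

A 6-joint arm with a two-finger parallel gripper is mounted at the origin on the work surface. World frame = base frame: x ahead of the robot, y to its left, z up, the work surface at z = 0. Lengths are in mm, angles in rad, forces in N, time in s.
With the tool pointing down it reaches from about 275 to 725 mm from the base axis. Payload 5.6 kg.
Tool frame: the origin (TCP) lies at the very end of the fingers, on their centre line; the grasp point (between the pads) lies 19 mm behind it; z points along the fingers, y is the line along which they close (so a half turn about z gives the same grasp; the last joint's range is limited). The gripper opens to 85 mm and grips with 20 to 120 N. Pads are 22 mm wide; open, the fingers measure 114 mm over their backs; the gripper's body (76 mm by 85 mm) begins 54 mm behind the grasp point. The pads swing forward as they close: fully open they stand 13 mm farther back than shut.
Start: joints at [-1.057, 0.255, 0.108, 0, -1.424, -0.285], TCP at [124.765, -535.655, 231.283] pointing down, gripper open.
Joint ranges: [-2.95, 2.95], [-1.21, 1.97], [-1.09, 1.5], [-2.87, 1.71], [-2.94, -0.07], [-3.05, 3.05]. Speed limits (rad/s): [2.57, 2.57, 3.14, 3.14, 3.14, 3.14].

## Interface

Orientations are given as [roll, pitch, yaw] about the fixed x, y, z axes, in that order (R = Rz(yaw) Ry(pitch) Rx(roll)).
In Python, from workcell import ctrl, cams, close_job gives the robot as it stands.
- The arm moves only by the tool step_arm, never from a script. Its argument "commands" is one flat list of numbers, 7 for each row, row after row: the shift along the world's x, y, z normalised to -1 to 1, where 1 is 0.04 m, then the turn, a rotation vector about the world's x, y, z normalised to -1 to 1, where 1 is 0.12 rad, then the opening, from 0 (shut) to 1 (fully open). A call has 1 to 12 rows; each row shifts and turns the commanded pose from where the row before left it; what a row does not reach is not made up. A row lasts 1/8 s, in which the tool goes at most 62.5 mm and 10.7 degrees, less where a joint would pass 70% of its speed; a pose out of reach is approached as far as the arm can. A call with a number of a shift or a turn outside -1 to 1 is refused whole. A call with a gripper value outside its range is refused whole. The fingers move at their own pace and stop on an object; "force" is the grip in N (left out, the last holds). Time passes only in rows, so rows that do not move let the fingers close. It gives the time, the measured TCP pose, the force, the opening and the grip force at its end, in the units of the state.
- ctrl.get_obs(): the state, without advancing time (a new reading comes with each control period).
- cams.camera(name): name is "scene" or "top" or "wrist"; returns the picture (480x640x3 uint8, blue, green, red); there is no depth.
- cams.camera_params(name): a dict with "fx", "fy", "cx", "cy" (pixels), "cam_to_world" (4x4, takes a point from camera to world coordinates). Camera axes: x right, y up, looking along -z (the intrinsics and any distortion apply to the point x, -y, -z); pixel columns grow to the right and rows downward; lengths in mm; the calibration is good to about 2 mm. A picture is of the moment at which its call begins: read the wrist's pose just before it. camera_params takes no time and is no camera call; for the wrist camera it gives the pose at the moment of the call.
- close_job(): hands the job in; it is judged then, once.
The state is a dict: "time": time; "q": joint angles; "dq": joint speeds; "effort": joint torques, N m; "tool_pos": TCP position; "eef_rot": TCP orientation; "contact_force": force on the tool from outside, world axes, zero at the start; "wrist_torque": the same for the moment, N m; "gripper_width": finger opening in mm; "grip_force": force on a finger pad.
Only numpy, scipy, OpenCV 4.12 (cv2) and the standard library are available. Lean on these libraries where they do the work, as an engineer would, in place of code of your own. Each camera call takes 0.05 s, during which the arm holds its last target. There are 200 camera calls.

## Working session

There is one attempt and no reset: what is moved stays moved. The work goes in short steps, Python scripts to look and compute and a tool call to move; the robot and the scene stay as the last step left them, time stands still between calls to the robot, and variables do not carry over. Pictures are saved under pics/ and viewed, at most 10 in all, crops included, and the job is handed in when it is done.

Besides the shell and the picture viewer there is one more tool, called after "Emit:" as name(argument=value, ...), one argument or row to a line, values as JSON. step_arm: Moves the arm, as the interface text tells. Its arguments: {"type":"object","properties":{"commands":{"type":"array","items":{"type":"number"}},"force":{"type":"number"}},"required":["commands"]}

```bash
mkdir -p pics; python3 - <<'E'
from workcell import ctrl,cams
import cv2,numpy as np
o=ctrl.get_obs();print(o['time'],o['tool_pos'],o['eef_rot'],o['gripper_width'])
for n in("top","scene"):
    cv2.imwrite(f'pics/{n}0.png',cams.camera(n));p=cams.camera_params(n);print(n,p)
E
```

```text
0.0 [ 124.67464285 -535.16332289  230.38678481] [ 3.13966581e+00 -5.87783067e-05 -2.91286339e+00] 85.33727510887036
top {'fx': 578.9689148187412, 'fy': 578.9689148187412, 'cx': 324.68756861073433, 'cy': 231.97409319208097, 'cam_to_world': array([[-1.60360223e-02,  9.83176586e-01, -1.81952319e-01,
         4.11376183e+02],
       [-9.99870159e-01, -1.60566751e-02,  1.35965932e-03,
         1.29711657e+01],
       [-1.58476407e-03,  1.81950498e-01,  9.83306414e-01,
         9.08681691e+02],
       [ 0.00000000e+00,  0.00000000e+00,  0.00000000e+00,
         1.00000000e+00]])}
scene {'fx': 449.40081266197103, 'fy': 449.40081266197103, 'cx': 319.50637510759077, 'cy': 235.40802877612887, 'cam_to_world': array([[-1.39622339e-01, -8.51433587e-01,  5.05535804e-01,
         8.83967634e+02],
       [ 9.90196033e-01, -1.22205914e-01,  6.76574567e-02,
         2.06893552e+01],
       [ 4.17363388e-03,  5.10026039e-01,  8.60148836e-01,
         6.67399278e+02],
       [ 0.00000000e+00,  0.00000000e+00,  0.00000000e+00,
         1.00000000e+00]])}
```

View pics/top0.png

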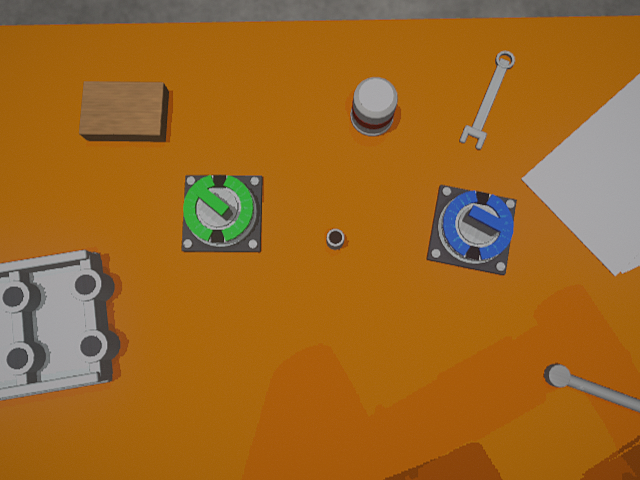

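The top view shows the green pump around (222,213), with its black slots near (219,181) and (218,237). The green tang top runs diagonally at about (212,198). The blue pump is at (475,228). Next I'll enlarge the green pump and measure it.

```bash
cat > h.py <<'E'
import cv2,numpy as np
from workcell import ctrl,cams
def ray(p,uv,z):
    uv=np.atleast_2d(uv).astype(float);M=p['cam_to_world']
    d=np.c_[(uv[:,0]-p['cx'])/p['fx'],-(uv[:,1]-p['cy'])/p['fy'],-np.ones(len(uv))]@M[:3,:3].T
    return M[:3,3]+d*((z-M[2,3])/d[:,2])[:,None]
E
python3 - <<'E'
from h import *
im=cv2.imread('pics/top0.png');p=cams.camera_params('top')
h=cv2.cvtColor(im,cv2.COLOR_BGR2HSV)
m=cv2.inRange(h,(45,120,60),(75,255,255))
c=max(cv2.findContours(m,cv2.RETR_EXTERNAL,2)[0],key=cv2.contourArea)[:,0]
print(cv2.boundingRect(c))
print(ray(p,[[219,181],[218,237],[200,188],[225,210]],46)[:, :2])
print('tang',ray(p,[[200,188],[225,210]],94)[:, :2])
x,y=175,165
crop=cv2.resize(im[y:y+100,x:x+100],None,fx=6,fy=6,interpolation=cv2.INTER_NEAREST)
cv2.imwrite('pics/crop0.png',crop)
E
```

```text
(183, 175, 46, 66)
[[653.53544877 173.32812967]
 [565.9103326  173.33621834]
 [642.88598499 202.35366266]
 [607.60062213 163.38139395]]
tang [[630.00467477 191.81633476]
 [596.68260548 155.01250073]]
```

View pics/crop0.png

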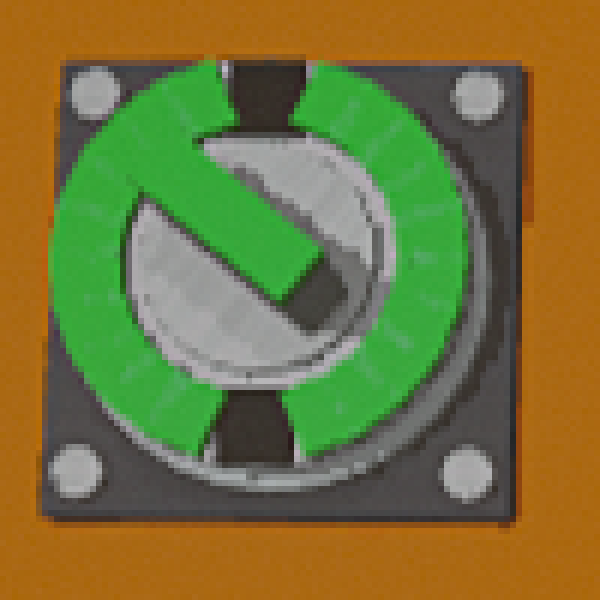

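```bash
python3 - <<'E'
from h import *
p=cams.camera_params('top')
f=lambda c:np.array(c)/6+[175-.42,165-.42]
r=lambda c,z:ray(p,f(c),z)[:,:2]
a=lambda v:np.degrees(np.arctan2(v[1],v[0]))
s=r([[268,120],[255,395]],46);print('slots',s,s.mean(0),a(s[0]-s[1]),np.linalg.norm(s[0]-s[1]))
t=r([[195,140],[325,250],[140,190],[285,300],[305,275]],94);print('tang',a(t[0]-t[1]),a(t[2]-t[3]),t[4],np.linalg.norm(t[1]-t[3]))
c=r([[50,261],[468,261]],46);print(c,c.mean(0),'width')
th=np.radians((a(t[0]-t[1])+a(t[2]-t[3]))/2);print('tang centre',t[4]+25*np.array([np.cos(th),np.sin(th)]))
o=ctrl.get_obs();print(cams.camera_params('wrist')['cam_to_world'])
E
```

```text
slots [[647.83052074 172.85054214]
 [576.07955677 174.90913006]] [611.95503875 173.8798361 ] -1.6434072207616224 71.78048910218736
tang 48.86094783752209 51.955391849835614 [596.06244813 154.40732429] 15.373976988492156
[[611.65980212 227.72817819]
 [609.91439406 121.29830717]] [610.78709809 174.51324268] width
tang centre [611.99530101 173.67242744]
[[-2.26760003e-01 -9.23307948e-01 -3.09971506e-01  4.50793345e+01]
 [ 9.73950212e-01 -2.14661366e-01 -7.30854518e-02 -5.54047289e+02]
 [ 9.41471574e-04 -3.18469671e-01  9.47932583e-01  3.73036178e+02]
 [ 0.00000000e+00  0.00000000e+00  0.00000000e+00  1.00000000e+00]]
```

Emit:
step_arm(
  commands=[0.6,0.88,0,0,0,0.27,1,0.6,0.88,0,0,0,0.27,1,0.6,0.88,0,0,0,0.27,1,0.6,0.88,0,0,0,0.27,1,0.6,0.88,0,0,0,0.27,1,0.6,0.88,0,0,0,0.27,1,0.6,0.88,0,0,0,0.27,1,0.6,0.88,0,0,0,0.27,1,0.6,0.88,0,0,0,0.27,1,0.6,0.88,0,0,0,0.27,1],
)

```text
time: 1.35
tool_pos: [365.1, -182.3, 231.1]
eef_rot: [3.141, -0.0, -2.588]
contact_force: [0.7, -0.9, -0.2]
gripper_width: 85.4
grip_force: 0.0
```

Emit:
step_arm(
  commands=[0.6,0.88,0,0,0,0.27,1,0.6,0.88,0,0,0,0.27,1,0.6,0.88,0,0,0,0.27,1,0.6,0.88,0,0,0,0.27,1,0.6,0.88,0,0,0,0.27,1,0.6,0.88,0,0,0,0.27,1,0.6,0.88,0,0,0,0.27,1,0.6,0.88,0,0,0,0.27,1,0.6,0.88,0,0,0,0.27,1,0.6,0.88,0,0,0,0.27,1,0,0,0,0,0,0,1],
)

```text
time: 2.72
tool_pos: [605.2, 170.5, 228.8]
eef_rot: [3.14, -0.003, -2.263]
contact_force: [-0.3, -1.6, -0.9]
gripper_width: 85.4
grip_force: 0.0
```

```bash
python3 - <<'E'
from h import *
o=ctrl.get_obs();print(o['time'],o['tool_pos'],o['eef_rot'],o['contact_force'])
p=cams.camera_params('wrist');np.save('w.npy',p);print(p);cv2.imwrite('pics/w1.png',cams.camera('wrist'))
E
```

```text
2.725 [605.18331647 170.50248015 228.82069735] [ 3.13976790e+00 -2.78321422e-03 -2.26254188e+00] [-0.31523844 -1.58477277 -0.90266415]
{'fx': 385.451421551368, 'fy': 385.451421551368, 'cx': 321.168538543265, 'cy': 240.31653026100935, 'cam_to_world': array([[-7.70130737e-01, -6.05495372e-01, -2.00683837e-01,
         5.53388881e+02],
       [ 6.37885861e-01, -7.30765575e-01, -2.43070570e-01,
         1.07696762e+02],
       [ 5.25265652e-04, -3.15209499e-01,  9.49021968e-01,
         3.71576621e+02],
       [ 0.00000000e+00,  0.00000000e+00,  0.00000000e+00,
         1.00000000e+00]])}
```

View pics/w1.png

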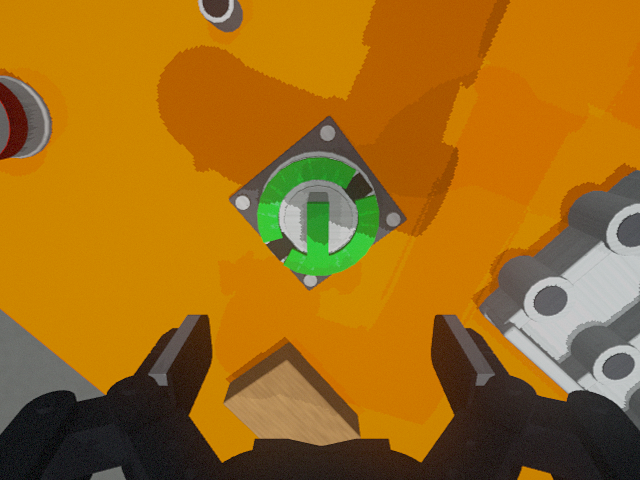

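The wrist view shows the tang at columns about 307–329 and rows about 203–255, upright between the open fingers. The slots are near (361,185) and (279,246). I'll check this against the earlier figures.

```bash
python3 - <<'E'
from h import *
p=np.load('w.npy',allow_pickle=True).item();im=cv2.imread('pics/w1.png')
a=lambda v:np.degrees(np.arctan2(v[1],v[0]))
s=ray(p,[[361,185],[279,246]],46)[:,:2];print('slots',s,s.mean(0),a(s[1]-s[0]))
h=cv2.cvtColor(im,cv2.COLOR_BGR2HSV);m=cv2.inRange(h,(45,120,60),(75,255,255))
L=[]
for y in range(206,240,3):
    x=np.flatnonzero(m[y,295:342])+295
    L.append((x[0]/2+x[-1]/2,y,x[-1]-x[0]+1))
print(L)
q=np.array([l[:2] for l in L if 12<l[2]<28]);t=ray(p,q,94)[:,:2]
print(len(q),t[0],t[-1],a(t[-1]-t[0]))
E
```

```text
slots [[564.59029787 174.5392628 ]
 [654.69361145 171.14853816]] [609.64195466 172.84390048] -2.1551103434787833
[(np.float64(317.5), 206, np.int64(22)), (np.float64(317.5), 209, np.int64(22)), (np.float64(317.5), 212, np.int64(22)), (np.float64(317.5), 215, np.int64(22)), (np.float64(317.5), 218, np.int64(22)), (np.float64(317.0), 221, np.int64(21)), (np.float64(317.0), 224, np.int64(21)), (np.float64(317.0), 227, np.int64(21)), (np.float64(317.0), 230, np.int64(21)), (np.float64(317.0), 233, np.int64(21)), (np.float64(317.0), 236, np.int64(21)), (np.float64(317.0), 239, np.int64(21))]
12 [597.16827207 156.54229306] [613.84850245 175.96612358] 49.345637592554596
```

Emit:
step_arm(
  commands=[0.15,0.08,-0.7,0,0,0,1,0,0,-0.7,0,0,0,1,0,0,-0.7,0,0,0,1,0,0,-0.7,0,0,0,1,0,0,-0.7,0,0,0,1,0,0,-0.6,0,0,0,1,0,0,0,0,0,0,1,0,0,0,0,0,0,1],
  force=30,
)

```text
time: 3.78
tool_pos: [611.4, 171.2, 68.8]
eef_rot: [-3.14, 0.001, -2.265]
contact_force: [-0.4, 0.4, -0.1]
gripper_width: 85.6
grip_force: 0.0
```

Emit:
step_arm(
  commands=[0,0.05,-0.2,0,0,0,1,0,0,0,0,0,0,0,0,0,0,0,0,0,0,0,0,0,0,0,0,0,0,0,0,0,0,0,0,0,0,0,0,0,0,0,0,0,0,0,0,0,0,0,0,0,0,0,0,0,0,0,0,0,0,0,0],
  force=30,
)

```text
time: 4.9
tool_pos: [611.0, 173.4, 59.5]
eef_rot: [-3.141, 0.0, -2.265]
contact_force: [1.0, -0.9, 1.6]
gripper_width: 15.7
grip_force: 34.0
```

Emit:
step_arm(
  commands=[0,0,0,0,0,-0.76,0,0,0,0,0,0,-0.76,0,0,0,0,0,0,-0.76,0,0,0,0,0,0,-0.76,0,0,0,0,0,0,-0.76,0,0,0,0,0,0,-0.76,0,0,0,0,0,0,-0.76,0,0,0,0,0,0,-0.76,0,0,0,0,0,0,-0.76,0,0,0,0,0,0,-0.76,0,0,0,0,0,0,0,0,0,0,0,0,0,0,0],
)

```text
time: 6.4
tool_pos: [610.5, 174.6, 59.5]
eef_rot: [3.14, -0.0, 3.108]
contact_force: [-2.8, 5.0, 3.7]
gripper_width: 15.7
grip_force: 34.4
```

Emit:
step_arm(
  commands=[0,0,0,0,0,0,1,0,0,0,0,0,0,1,0,0,0,0,0,0,1,0,0,0,0,0,0,1,0,0,0,0,0,0,1,0,0,0,0,0,0,1,0,0,0,0,0,0,1],
)

```text
time: 7.28
tool_pos: [610.8, 173.5, 59.3]
eef_rot: [3.142, -0.0, 3.106]
contact_force: [0.7, 0.4, -0.8]
gripper_width: 85.6
grip_force: 0.0
```

Emit:
step_arm(
  commands=[0,0,0.4,0,0,0,1,0,0,0.8,0,0,0,1,0,0,0.8,0,0,0,1,0,0,0.8,0,0,0,1,0,0,0.8,0,0,0,1,-0.8,-0.4,0.8,0,0,0,1,-0.8,-0.4,0,0,0,0,1,-0.8,-0.4,0,0,0,0,1,-0.8,-0.4,0,0,0,0,1,-0.8,-0.4,0,0,0,0,1,0,0,0,0,0,0,1],
)

```text
time: 8.65
tool_pos: [449.6, 92.7, 237.5]
eef_rot: [3.14, 0.003, 3.106]
contact_force: [1.2, 0.1, -0.4]
gripper_width: 85.4
grip_force: 0.0
```

```bash
python3 - <<'E'
from h import *
o=ctrl.get_obs();print(o['time'],o['tool_pos'],o['contact_force'],o['gripper_width'])
im=cams.camera('top');a,b=cv2.imread('pics/top0.png'),im
g=cv2.resize(im[165:265,175:275],None,fx=4,fy=4,interpolation=0)
u=cv2.resize(im[180:280,425:525],None,fx=4,fy=4,interpolation=0)
cv2.imwrite('pics/end.png',np.hstack([g,u]))
E
```

```text
8.65 [449.5994674   92.74803698 237.46997229] [ 1.22664003  0.05576715 -0.37101997] 85.39576344756736
```

View pics/end.png

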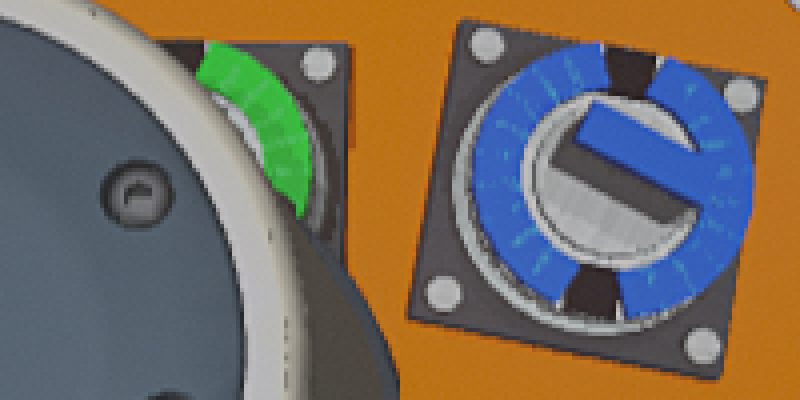

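The blue tang is unmoved. The arm hides the green pump (left half of the picture), so I'll move the arm aside and look again.

Emit:
step_arm(
  commands=[-0.3,-0.9,0,0,0,0,1,-0.3,-0.9,0,0,0,0,1,0,-0.9,0,0,0,0,1,0,-0.9,0,0,0,0,1,0,-0.9,0,0,0,0,1,0,0,0,0,0,0,1,0,0,0,0,0,0,1],
)

```text
time: 9.57
tool_pos: [427.4, -86.3, 235.5]
eef_rot: [3.141, 0.0, 3.106]
contact_force: [-0.1, -0.4, 0.3]
gripper_width: 85.7
grip_force: 0.0
```

```bash
python3 - <<'E'
from h import *
im=cams.camera('top')
cv2.imwrite('pics/end2.png',cv2.resize(im[165:265,175:275],None,fx=5,fy=5,interpolation=0))
E
```

```text
(no output)
```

View pics/end2.png

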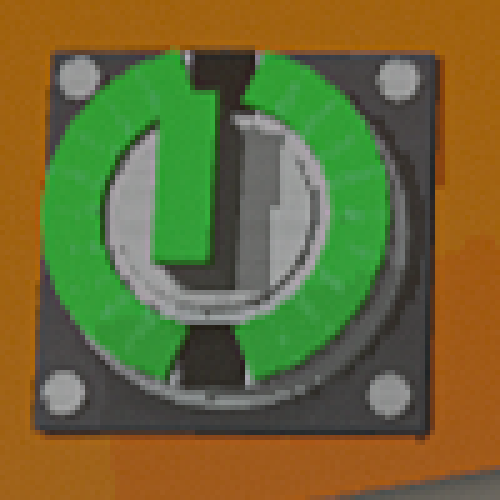

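The tang, with its top running from (187,90) to (182,260), is parallel to the line between the slots at (222,75) and (212,355). Its sideways offset is only parallax from its greater height.

```bash
python3 -c "
from workcell import close_job
print(close_job())"
```

```text
the job is handed in; nothing more can be done
None
```

I turned the green pump's tang about 52° until it lay along its slots, within a couple of degrees by eye in the last picture, then let go and backed the arm clear; the blue tang looks unmoved, and the job was handed in at about 10 s of the 32 s allowed, with no verdict returned.

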